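# Bolt the mould frame's gate against its spring catch

## Task

Push the wooden gate at the front of the plaster mould's frame shut. Then press the spring catch plate down with one fingertip and, keeping it down, push the bolt's upright thumb tab with the other fingertip until the bolt is fully home in the gate's keeper; let go so that the catch springs up and locks it. Do not force the bolt, and leave the loose things around it where they are.

Things in the scene. Friction and masses are not known exactly. Their poses are not given: they have to be found in the camera images.
- frame: fixed wooden tray with a white plaster mould in it. Origin on the table under the bolt's line; x points from the gate to the tray's back, y along the shut gate to its hinge (the bolt slides to +y), z up. Base board x -14 to 136, y -187 to 103 mm; walls 32 mm high. Steel bolt plate with staples (to 53 mm high) and catch at x -96 to 28, y -194 to -76 mm; tab starts at y -135 mm
- gate (a joint): hinge of the gate, rad: 0 = shut on its stop, positive = swung open to the front (-x of the frame), starts 0.25 to 0.5. Upright pin at frame x 0, y 87 mm. Light friction holds it where it is left. Wooden board 158 mm long, 14 thick, 8 to 32 mm above the table; near its free right end a steel keeper loop stands on top, 32 mm wide, to 55 mm high, 4 mm clear each side of the bolt
- gate_face (a point): point on the outer (front) face of the gate, 105 mm from the hinge pin, 20 mm above the table; push here. Its axes turn with the gate: -x out of the face, y along the gate to the hinge, z up. Gate shut: at frame x -7, y -18 mm
- bolt (a joint): travel of the 12 mm steel bolt, m: 0 = drawn (starts 0 to 0.0015), home from 0.034 on, end stop 0.042. Slides along frame +y with 1.5 N friction and stays where it is left. With the catch up a tooth blocks it at 0.002; from 0.034 the tooth can rise behind it
- bolt_tab: upright flat steel thumb tab on the bolt, 30 mm wide (x), 10 mm thick (y), with a small foot 16 mm long in y up to 52 mm above the table. Origin at the middle of the tab's lower edge, 48 mm above the table; its top is 86 mm above the table. Axes as the frame's; push its -y face towards +y
- catch (a joint): how far the spring catch is pressed down, m: 0 = up, 0.010 = bottom stop. Frees the bolt once deeper than 0.0045; springs up when let go (4 N to start, 8 N at the bottom). While the bolt is part way along it cannot come up
- catch_plate: flat dark steel thumb plate of the catch, in front of the bolt and parallel to it, 40 mm wide (x), 116 mm long (y). Origin at the middle of its top face, 68 mm above the table when up; centred at frame x -55, y -138 mm, its near edge 35 mm from the bolt's line. Axes as the frame's. Sinks straight down; a fingertip can slide along it
- by_sanding_block_0: black abrasive block 46 x 74 x 27 mm lying loose on the mould frame's base board behind the bolt; leave it alone. Origin at the centre of its underside
- by_paint_pot_2: small round white paint pot with dark yellow paint, 44 mm across, 30 mm high, standing in front of the catch plate; leave it alone. Origin at the centre of its underside
- by_cup_07: bisque cup, 83 mm across, 84 mm high, to the left of the frame; leave it alone. Origin at the centre of its underside
- by_wooden_rib: wooden rib 36 x 100 x 8 mm lying in front of the frame on the left; leave it alone. Origin at the centre of its underside
- by_sanding_block_1: black abrasive block 52 x 80 x 25 mm on the table at the right; leave it alone. Origin at the centre of its underside
- by_needle_tool: brown-handled needle tool 172 mm long, 13 mm thick, on the table at the right; leave it alone. Origin at the centre of its underside
- by_bowl_0: low bisque bowl 127 mm across, 47 mm high, on the table at the left; leave it alone. Origin at the centre of its underside

How it is judged:
On the way, in this order (a step that is already met when the one before it is completed fails the run):
1. the gate is pushed shut (value of joint gate below 0.04 rad), for 0.1 s.
2. with the gate shut, a fingertip holds the catch plate down while the other pushes the bolt's tab along (value of joint gate below 0.05 rad and value of joint catch above 0.0035 m and value of joint bolt above 0.005 m and contact force between the fingers and catch_plate above 0.5 N and contact force between the fingers and bolt_tab above 0.3 N), for 0.05 s.
At the end, for the whole second after the job is handed in: The gate is shut (within 0.05 rad), the bolt is home in the keeper (travel at least 33.5 mm) and at rest, and the catch has sprung up (within 2 mm of its top) (value of joint gate below 0.05 rad and value of joint bolt above 0.0335 m and value of joint catch below 0.002 m and velocity of joint bolt below 0.005 m/s); the robot touches nothing.
It fails at once if a loose thing nearby is lifted or pushed aside by more than 25 mm (distance of any of by_sanding_block_0, by_paint_pot_2, by_cup_07, by_wooden_rib, by_sanding_block_1, by_needle_tool, by_bowl_0 from where it was at the start of the episode above 0.025 m).
It fails at once if the bolt's tab is forced (pushed with more than 60 N) (contact force between the fingers and bolt_tab above 60 N).
It also fails if it takes over 48 s, if anything falls off the work surface, if the arm or the gripper's body presses on something with over 40 N, if the wrist force passes 120 N, or if a joint passes its speed limit or range.

## Robot

A 6-joint arm with a two-finger parallel gripper is mounted at the origin on a cart in front of the work surface, level with it; the furniture and walls round the work are solid. World frame = base frame: x ahead of the robot, y to its left, z up, the work surface at z = 0. Lengths are in m, angles in rad, forces in N, time in s.
With the tool pointing down it reaches from about 0.35 to 0.775 m from the base axis. Payload 7.3 kg.
Tool frame: the origin (TCP) lies between the finger pads; the fingertips stand 22 mm ahead of it and the grasp point (between the pads) lies 3 mm ahead of it; z points along the fingers, x is the direction in which the jaws open and shut, and the axes are right-handed (so a half turn about z gives the same grasp; the last joint's range is limited). The gripper opens to 92 mm and grips with 3 to 60 N. Pads are 19 mm wide; open, the fingers measure 130 mm over their backs; the gripper's body (75 mm by 190 mm) begins 47 mm behind the grasp point.
Start: joints at [-1.458, 0.342, 1.524, -0, 1.275, -0.146], TCP at [0.134, -0.508, 0.249] pointing down, gripper open.
Joint ranges: [-2.53, 2.53], [-0.77, 2.02], [0.04, 2.7], [-1, 4.14], [0.28, 2.66], [-3.11, 3.11]. Speed limits (rad/s): [2.57, 2.57, 3.14, 3.14, 3.14, 3.14].

## Interface

Orientations are given as a rotation vector (axis times angle).
In Python, from plant import robot gives the robot as it stands.
- The arm moves only by the tool drive_tool, never from a script. Its argument "increments" is a list of rows, each a list of 7 numbers: the shift along the world's x, y, z normalised to -1 to 1, where 1 is 0.4 m, then the turn, a rotation vector about the world's x, y, z normalised to -1 to 1, where 1 is pi rad, then the closure, from 0 (fully open) to 1 (shut). A call has 1 to 8 rows; each row shifts and turns the commanded pose from where the row before left it; what a row does not reach is not made up. A row lasts 1/12 s, in which the tool goes at most 41.7 mm and 7.16 degrees, less where a joint would pass 70% of its speed; a pose out of reach is approached as far as the arm can. A call with a number of a shift or a turn outside -1 to 1 is refused whole. A call with a gripper value outside its range is refused whole. The fingers move at their own pace and stop on an object; "squeeze" is the grip in N (left out, the last holds). Time passes only in rows, so rows that do not move let the fingers close. It gives the time, the measured TCP pose, the force and the opening at its end, in the units of the state.
- robot.get_state(): the state, without advancing time (a new reading comes with each control period).
- robot.grab_frame(name): name is "scene" or "top"; returns a dict with "image" (480x640x3 uint8, red, green, blue), "z_map" (480x640 float32, m along the optical axis (not along the pixel's ray), 0 where there is no reading), "K" (3x3 intrinsics, pixels), "k1" (the pictures are not rectified: a ray, as slopes to the right and down, at radius r is drawn at 1 + k1 r^2 times it, then the intrinsics apply), "cam_to_world" (4x4, takes a point from camera to world coordinates). Camera axes: x right, y up, looking along -z (the intrinsics and any distortion apply to the point x, -y, -z); pixel columns grow to the right and rows downward; lengths in m; the calibration is good to about 2 mm. A picture is of the moment at which its call begins.
- robot.finish_job(): hands the job in, once; it reports no verdict.
The state is a dict: "time_s": time; "q": joint angles; "qd": joint speeds; "tau": joint torques, N m; "position": TCP position; "ee_rot": TCP orientation; "ft_force": force on the tool from outside, world axes, zero at the start; "moment": the same for the moment, N m; "grip_width": finger opening in m.
Only numpy, scipy, OpenCV 4.12 (cv2) and the standard library are available. Lean on these libraries where they do the work, as an engineer would, in place of code of your own. Each camera call takes 0.05 s, during which the arm holds its last target. There are 200 camera calls.

## Working session

There is one attempt and no reset: what is moved stays moved. The work goes in short steps, Python scripts to look and compute and a tool call to move; the robot and the scene stay as the last step left them, time stands still between calls to the robot, and variables do not carry over. Pictures are saved under pics/ and viewed, about 8 in all and at most 12, crops included, and the job is handed in when it is done.

Besides the shell and the picture viewer there is one more tool, called after "Emit:" as a command line: name --pt "numbers of a row" for each row, then --argument value for the rest. drive_tool: Moves the arm, as the interface text tells. Scaled input: -1 to 1 covers 0.4 m each way for a shift and pi rad each way for a turn. Its arguments: {"type":"object","properties":{"increments":{"type":"array"},"squeeze":{"type":"number"}},"required":["increments"]}

```bash
mkdir -p pics; cat > h.py <<'E'
import numpy as np,cv2
from plant import robot
def grab(n):
    return robot.grab_frame(n)
def rays(f,uv):
    K=np.array(f["K"]);k=f["k1"]
    uv=np.asarray(uv,float).reshape(-1,1,2)
    p=cv2.undistortPoints(uv,K,np.array([k,0,0,0.])).reshape(-1,2)
    return np.c_[p[:,0],-p[:,1],-np.ones(len(p))]
def plane(f,uv,z):
    T=np.array(f["cam_to_world"]);d=rays(f,uv)@T[:3,:3].T;o=T[:3,3]
    return o+d*((z-o[2])/d[:,2])[:,None]
def depth(f,uv):
    T=np.array(f["cam_to_world"]);uv=np.asarray(uv).reshape(-1,2)
    z=f["z_map"][uv[:,1].astype(int),uv[:,0].astype(int)]
    return (rays(f,uv)*z[:,None])@T[:3,:3].T+T[:3,3]
def save(f,name): cv2.imwrite("pics/"+name,f["image"][:,:,::-1])
E
python3 - <<'E'
from h import *
for n in("top","scene"):
    f=grab(n);save(f,n+"0.png");np.savez("pics/"+n+"0.npz",**f)
    print(n,f["K"],f["k1"],np.round(f["cam_to_world"],3),(f["z_map"]>0).mean())
print(robot.get_state())
E
```

```text
top [[540.1018317    0.         310.03862199]
 [  0.         540.1018317  230.49409039]
 [  0.           0.           1.        ]] -0.0705815416330337 [[-0.013  0.985 -0.169  0.312]
 [-1.    -0.013  0.004  0.018]
 [ 0.002  0.169  0.986  1.471]
 [ 0.     0.     0.     1.   ]] 0.9960188802083333
scene [[593.31547287   0.         321.77221732]
 [  0.         593.31547287 238.24221338]
 [  0.           0.           1.        ]] -0.11425108319148353 [[-0.76   0.369 -0.535 -0.246]
 [-0.65  -0.413  0.638  0.992]
 [ 0.014  0.833  0.553  0.893]
 [ 0.     0.     0.     1.   ]] 0.981767578125
{'time_s': 0.1, 'q': array([-1.45802246e+00,  3.42635985e-01,  1.52486786e+00, -9.54302334e-06,
        1.27540083e+00, -1.46017359e-01]), 'qd': array([ 0.00192169, -0.00147114, -0.00174164,  0.00017131, -0.00030335,
       -0.00053888]), 'tau': array([ 4.95161585e-04, -4.32006955e+01, -2.44694656e+01,  7.17657083e-02,
        5.25863981e-02, -4.43172053e-05]), 'position': array([ 0.13432866, -0.50720302,  0.24814201]), 'ee_rot': array([-2.48877382e+00,  1.91565203e+00,  1.44274354e-03]), 'ft_force': array([-0.33871728, -0.98608811,  0.20926604]), 'moment': array([ 0.06409061,  0.04044099, -0.0442696 ]), 'grip_width': 0.09158593363205034}
```

View pics/top0.png

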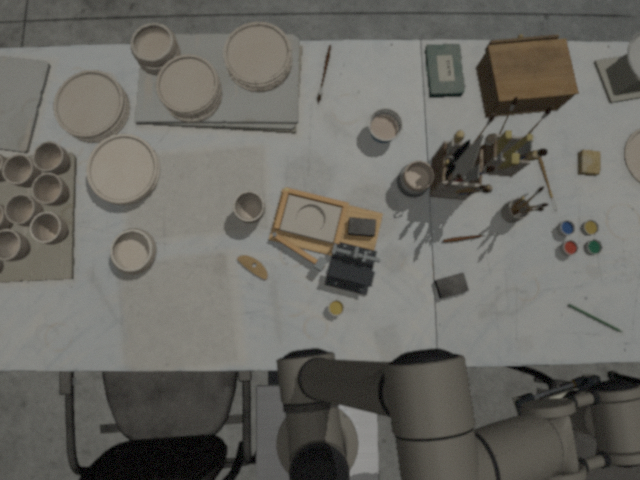

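View pics/scene0.png

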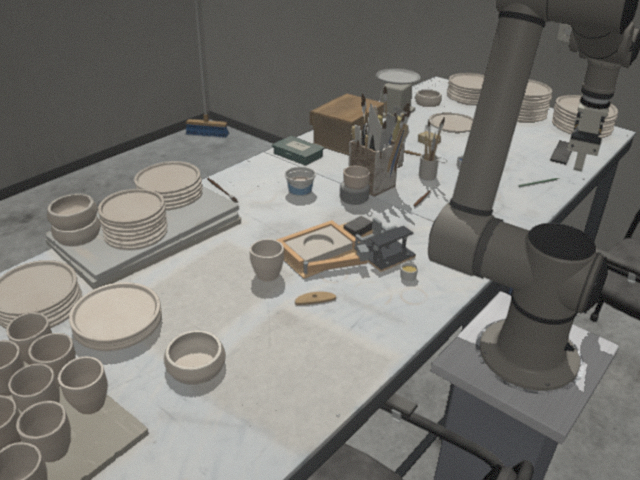

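The top view shows the tray at about (325,215), the gate ajar at (300,250), the dark bolt plate and catch at (350,268) and the pot at (335,310). I'll zoom in on both views.

```bash
python3 - <<'E'
from h import *
f=dict(np.load("pics/top0.npz"));g=dict(np.load("pics/scene0.npz"))
a=cv2.convertScaleAbs(cv2.resize(f["image"][180:330,250:400],None,fx=4,fy=4,interpolation=2),alpha=1.6)
cv2.imwrite("pics/z1.png",a[:,:,::-1])
b=cv2.convertScaleAbs(cv2.resize(g["image"][205:295,265:425],None,fx=5,fy=5,interpolation=2),alpha=1.6)
cv2.imwrite("pics/z2.png",b[:,:,::-1])
# orange wood mask of the tray
h=cv2.cvtColor(f["image"],cv2.COLOR_RGB2HSV)
uv=np.argwhere(np.ones((130,150)))[:,::-1]+[250,180]
P=depth(f,uv);Z=P[:,2]
m=cv2.inRange(h,(8,90,60),(25,255,255));mm=m[uv[:,1],uv[:,0]]>0
Q=P[mm];print(mm.sum(),np.percentile(Q,[2,25,50,75,98],axis=0).round(3))
H=np.where((Z>0.055))[0]
print("table z",np.median(Z))
zm=np.zeros((130,150));zm[uv[:,1]-180,uv[:,0]-250]=Z*1000
print(zm[50:115:4,60:135:4].astype(int))
E
```

```text
2496 [[ 0.356 -0.172  0.001]
 [ 0.523 -0.09   0.006]
 [ 0.545 -0.02   0.01 ]
 [ 0.608  0.064  0.03 ]
 [ 0.667  0.162  0.038]]
table z 0.003637298688870416
[[19 21 15 30 31 22 27 23 36  4 35 33 38 39 32 32 32  9  2]
 [30 27 29 30 25 27 29 32  2  5 21 24 32 37 33 36 34  0  0]
 [ 6 15 26 31 27 25  8 32  3  6  4  5 -1  1  3  7 10 -4  0]
 [ 4 11  6  8  7 14  0 26  9  0  6  6  7  4  7  6  8  6  2]
 [ 2  7  5 11  8  0 47 15  9 14  8  7  7  5  7  5  9  0  2]
 [-3  7 11  5  5  7 50 42 44 48 13 55 89 14 11 10 -1  0 10]
 [ 0  3  0 -4 -1  7 35  9 18 36 40 83 48 44 54 13 10 -3  0]
 [34 32  0 59  0  5  7 12 13 18 15 67 29 57 48 46 48 41  5]
 [-3 29 58 56 54 12 66 69 18 31  9 11 13 25  7  7  5  3 -1]
 [-1  2 56 56  4 10 66 69 62 58 69 67 14 14  7 13  2 -1  0]
 [ 3 -2  6  0  5 68 71 66 67 71 68 71 63 69 65  8 -8  0  3]
 [ 0 -1  0  4  0 64 75 59 64 70 73 65 71 70 67 70  0 -2  1]
 [ 0  3  4  2 14  5 10 64 72 73 74 70 68 71 67 69 -2  1 -3]
 [ 1 -1  0  3  4 12 15 13  9 10  4 66 69 73 67 68  0  7  0]
 [-3  1 -2  3  0 -1 13  9  7 14 14  4  8  9  7 67  0 -1  2]
 [ 0  5 -2  1  4  0  1  6  0  8 14 13 14 12 12  2  4 -3  2]
 [ 1  4 -2  0 -1  9  3  3  1  5 -2 -2  0  7 21  1  1 -4  1]]
```

View pics/z1.png

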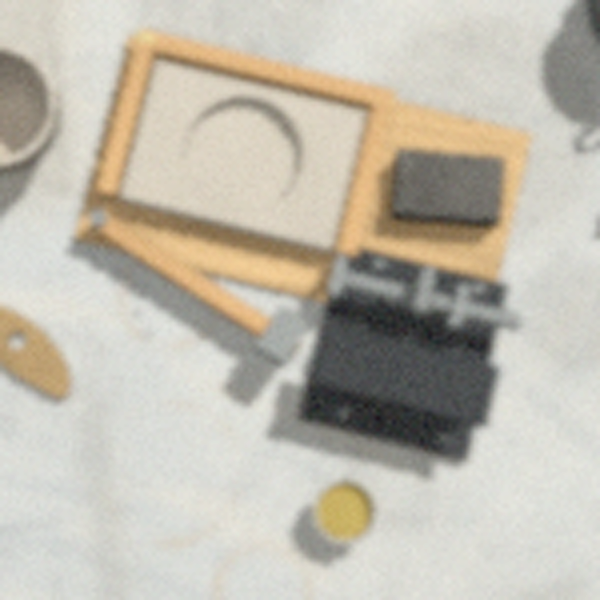

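View pics/z2.png

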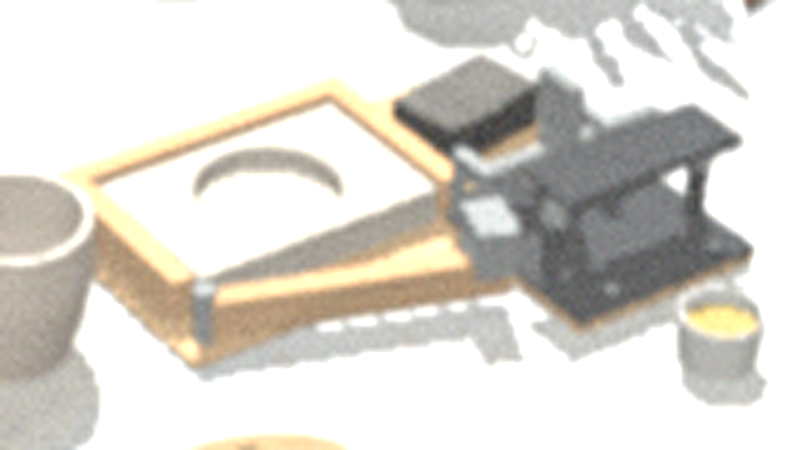

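The crops show the hinge pin at zoom (98,216), tray corners at (130,35) and (530,130), the catch plate from (310,330) to (495,425), the tab at about (430,285), and the keeper at about (290,330). I'll fit the frame pose from these.

```bash
python3 - <<'E'
from h import *
f=dict(np.load("pics/top0.npz"));g=dict(np.load("pics/scene0.npz"))
z=lambda x,y:((x+.5)/4-.5+250,(y+.5)/4-.5+180)
W=[plane(f,[z(130,36)],.032)[0],plane(f,[z(531,132)],.008)[0],plane(f,[z(98,216)],.034)[0]]
# catch plate by depth in both views
for n,F in(("top",f),("scene",g)):
    uv=np.argwhere(np.ones((480,640)))[:,::-1]
    P=depth(F,uv)
    dark=F["image"].max(2)[uv[:,1],uv[:,0]]<90
    m=(P[:,0]>.4)&(P[:,0]<.6)&(P[:,1]>-.2)&(P[:,1]<0)&(P[:,2]>.055)&(P[:,2]<.08)
    M=np.zeros((480,640),np.uint8);M[uv[m][:,1],uv[m][:,0]]=255
    M=cv2.morphologyEx(M,cv2.MORPH_OPEN,np.ones((5,5)))
    M=cv2.morphologyEx(M,cv2.MORPH_CLOSE,np.ones((3,3)))
    c=max(cv2.findContours(M,0,1)[0],key=cv2.contourArea).reshape(-1,2)
    Q=plane(F,c,.068)[:,:2].astype(np.float32)*1000
    print(n,cv2.minAreaRect(Q),np.median(P[m][:,2]))
    if n=="top": W.append(np.r_[np.array(cv2.minAreaRect(Q)[0])/1000,0.068])
W=np.array(W)[:,:2];Fp=np.array([[.136,.103],[.136,-.187],[0,.087],[-.055,-.138]])
a=Fp-Fp.mean(0);b=W-W.mean(0)
th=np.arctan2((a[:,0]*b[:,1]-a[:,1]*b[:,0]).sum(),(a*b).sum())
R=np.array([[np.cos(th),-np.sin(th)],[np.sin(th),np.cos(th)]]);t=W.mean(0)-R@Fp.mean(0)
print("W",W.round(4).tolist(),"th",np.degrees(th),"t",t,"res mm",((Fp@R.T+t-W)*1000).round(1).tolist())
# keeper end on gate: top mean zoom (290,335)
k=plane(f,[z(290,333)],.055)[0,:2];kf=R.T@(k-t);print("keeper frame",kf,"gate ang",np.arctan2(-kf[0],.087-kf[1]))
gm=plane(f,[z(185,272)],.032)[0,:2];kf=R.T@(gm-t);print("gate mid",kf,np.arctan2(-kf[0],.087-kf[1]))
np.savez("pose.npz",R=R,t=t,th=th)
for n,p in dict(pot=plane(f,[z(344,512)],.03)[0,:2]).items():print(n,p,R.T@(p-t))
E
```

```text
top ((438.7215576171875, -94.43427276611328), (113.66397094726562, 42.68171691894531), 73.92162322998047) 0.0677973964050873
scene ((428.02197265625, -85.90931701660156), (117.95227813720703, 46.30083084106445), 74.98089599609375) 0.06467664574712573
W [[0.6769, 0.0865], [0.6112, -0.1895], [0.5518, 0.1085], [0.4387, -0.0944]] th -14.610933864525142 t [0.52569558 0.02410924] res mm [[6.3, 3.0], [-1.1, -1.6], [-4.2, -0.2], [-1.1, -1.1]]
keeper frame [-0.04436524 -0.05618653] gate ang 0.30046178353598696
gate mid [-0.01863342  0.02212966] 0.27971051989334755
pot [ 0.35183694 -0.05345646] [-0.14866997 -0.11891384]
```

```bash
python3 - <<'E'
from h import *
f=dict(np.load("pics/top0.npz"));g=dict(np.load("pics/scene0.npz"));p=np.load("pose.npz");R,t=p["R"],p["t"]
z=lambda x,y:((x+.5)/4-.5+250,(y+.5)/4-.5+180)
def ang(a,b,h):
    q=plane(f,[z(*a),z(*b)],h);d=q[0]-q[1];print(a,b,q[:,:2].round(4).tolist(),"th",np.degrees(np.arctan2(-d[0],d[1])), "len",np.hypot(*d[:2]))
ang((150,37),(390,92),.032);ang((395,98),(530,132),.008);ang((100,205),(330,258),.032)
ang((320,330),(495,370),.068);ang((305,385),(490,425),.068)
zs=lambda x,y:((x+.5)/5-.5+265,(y+.5)/5-.5+205)
# triangulate: plate corners by both views, at z=.068
print("scene plate corners",plane(g,[zs(525,172),zs(695,105),zs(742,142),zs(572,208)],.068)[:,:2].round(4).tolist())
print("top plate corners",plane(f,[z(322,322),z(497,365),z(487,426),z(303,384)],.068)[:,:2].round(4).tolist())
print("scene tab top corners",plane(g,[zs(540,72),zs(580,88)],.086)[:,:2].round(4).tolist())
for y,x in((.103,.136),):pass
print("pin scene",plane(g,[zs(205,288)],.034)[:,:2], "A scene",plane(g,[zs(335,85)],.032)[:,:2],plane(g,[zs(80,178)],.032)[:,:2])
for F,n in((f,"top"),(g,"scene")):
    uv=np.argwhere(np.ones((480,640)))[:,::-1];P=depth(F,uv)
    m=(np.hypot(P[:,0]-.492,P[:,1]+.106)<.03)&(P[:,2]>.077)&(P[:,2]<.1)
    print(n,m.sum(),P[m].mean(0).round(4))
print("pred tab",R@[0,-.135]+t)
E
```

```text
(150, 37) (390, 92) [[0.676, 0.0728], [0.6354, -0.0907]] th -13.973936188613914 len 0.16849592700327634
(395, 98) (530, 132) [[0.6364, -0.0959], [0.6112, -0.1888]] th -15.181419884133533 len 0.09628914393976382
(100, 205) (330, 258) [[0.5597, 0.1073], [0.5215, -0.0474]] th -13.868203928387564 len 0.1593651176701421
(320, 330) (495, 370) [[0.4689, -0.0383], [0.4411, -0.1519]] th -13.732501202955767 len 0.11687622470215507
(305, 385) (490, 425) [[0.4331, -0.0279], [0.4054, -0.1475]] th -13.021477128131393 len 0.1227439755093823
scene plate corners [[0.4606, -0.0378], [0.432, -0.1481], [0.3939, -0.1347], [0.424, -0.0275]]
top plate corners [[0.4741, -0.0398], [0.4444, -0.1533], [0.4048, -0.1455], [0.4337, -0.0266]]
scene tab top corners [[0.4955, -0.0959], [0.4708, -0.0971]]
pin scene [[0.54585645 0.10840584]] A scene [[ 0.62101745 -0.0823099 ]] [[0.66156546 0.07692216]]
top 43 [ 0.4925 -0.1067  0.0857]
scene 37 [ 0.4855 -0.1016  0.0809]
pred tab [ 0.49164129 -0.106525  ]
```

Emit:
drive_tool --pt "0.048 0.0855 0 0 0 0.0212 1" --pt "0.048 0.0855 0 0 0 0.0212 1" --pt "0.048 0.0855 0 0 0 0.0212 1" --pt "0.048 0.0855 0 0 0 0.0212 1" --pt "0.048 0.0855 0 0 0 0.0212 1" --pt "0.048 0.0855 0 0 0 0.0212 1" --pt "0.048 0.0855 0 0 0 0.0212 1" --pt "0.048 0.0855 0 0 0 0.0212 1" --squeeze 10

```text
time_s: 0.77
position: [0.2882, -0.232, 0.2486]
ee_rot: [-2.908, 1.189, 0.0]
ft_force: [0.9, -0.2, -1.0]
grip_width: 0.0433
```

Emit:
drive_tool --pt "0.048 0.0855 0 0 0 0.0212 1" --pt "0.048 0.0855 0 0 0 0.0212 1" --pt "0.048 0.0855 0 0 0 0.0212 1" --pt "0.048 0.0855 0 0 0 0.0212 1" --pt "0.048 0.0855 0 0 0 0.0212 1" --pt "0.048 0.0855 0 0 0 0.0212 1" --pt "0.048 0.0855 0 0 0 0.0212 1" --pt "0.048 0.0855 0 0 0 0.0212 1"

```text
time_s: 1.43
position: [0.4419, 0.0418, 0.2486]
ee_rot: [3.118, -0.38, -0.0]
ft_force: [1.0, -0.9, 0.4]
grip_width: 0.0008
```

Emit:
drive_tool --pt "0 0 -0.1 0 0 0 1" --pt "0 0 -0.1 0 0 0 1" --pt "0 0 -0.1 0 0 0 1" --pt "0 0 -0.1 0 0 0 1" --pt "0 0 0 0 0 0 1"

```text
time_s: 1.85
position: [0.4368, 0.0402, 0.0825]
ee_rot: [3.117, -0.385, -0.022]
ft_force: [-1.0, 0.4, -0.5]
grip_width: 0.0007
```

```bash
cat >> h.py <<'E'
def project(f,P):
    T=np.linalg.inv(f["cam_to_world"]);c=np.atleast_2d(P)@T[:3,:3].T+T[:3,3]
    x=np.c_[c[:,0],-c[:,1]]/-c[:,2:];x*=1+f["k1"]*(x**2).sum(1,keepdims=True)
    return x@np.array(f["K"])[:2,:2].T+np.array(f["K"])[:2,2]
E
python3 - <<'E'
from h import *
s=robot.get_state();print(s["position"],s["ee_rot"])
g=grab("scene");np.savez("pics/scene1.npz",**g)
p=np.load("pose.npz");R,t=p["R"],p["t"];th=np.radians(-14.2);R=np.array([[np.cos(th),-np.sin(th)],[np.sin(th),np.cos(th)]])
t=np.array([.4925,-.1065])-R@[0,-.135];print(t);np.savez("pose.npz",R=R,t=t)
im=g["image"].copy()
def w(x,y,z):return [*(R@[x,y]+t),z]
tip=s["position"]-[0,0,.022]
pts=[tip,w(0,.087,.034),w(.136,.103,.032),w(-.035,-.196,.068),w(-.075,-.196,.068),w(-.075,-.08,.068),w(-.035,-.08,.068),w(-.015,-.14,.086),w(.015,-.14,.086)]
q=project(g,pts);print(q.round(1).tolist())
x0,y0=245,150;b=cv2.convertScaleAbs(cv2.resize(im[y0:y0+145,x0:x0+190],None,fx=4,fy=4,interpolation=2),alpha=1.5)
for u in q:cv2.circle(b,tuple(int(v) for v in (u-[x0,y0]+.5)*4),3,(255,0,0),-1)
cv2.imwrite("pics/s1.png",b[:,:,::-1])
E
```

```text
[0.43675222 0.04015241 0.08246485] [ 3.11711381 -0.38547321 -0.02217878]
[0.5256165  0.02437512]
[[358.1, 258.6], [305.2, 262.1], [271.1, 239.4], [401.8, 222.7], [412.1, 229.5], [377.7, 243.6], [367.6, 236.2], [381.1, 219.8], [373.8, 214.8]]
```

View pics/s1.png

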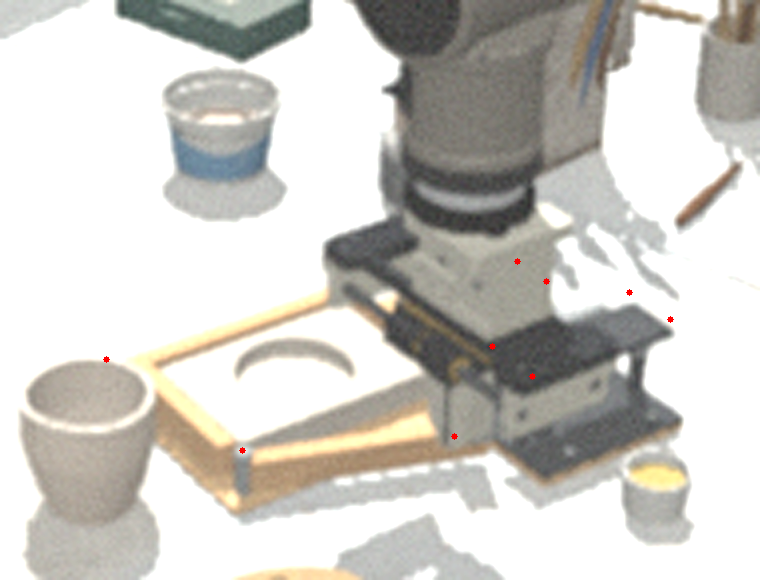

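Emit:
drive_tool --pt "0 0 -0.053 0 0 0 1" --pt "0 0 -0.053 0 0 0 1" --pt "0 0 0 0 0 0 1"

```text
time_s: 2.15
position: [0.4414, 0.0396, 0.0463]
ee_rot: [3.118, -0.386, -0.002]
ft_force: [-0.7, -1.1, -0.6]
grip_width: 0.0008
```

Emit:
drive_tool --pt "0.0194 -0.0049 0 0 0 0 1" --pt "0.0194 -0.0049 0 0 0 0 1" --pt "0.0194 -0.0049 0 0 0 0 1" --pt "0.0194 -0.0049 0 0 0 0 1" --pt "0.0194 -0.0049 0 0 0 0 1" --pt "0.0194 -0.0049 0 0 0 0 1" --pt "0 0 0 0 0 0 1"

```text
time_s: 2.73
position: [0.4903, 0.0273, 0.0468]
ee_rot: [3.118, -0.387, 0.004]
ft_force: [-0.0, 0.3, -1.0]
grip_width: 0.0004
```

Emit:
drive_tool --pt "0.0073 -0.0018 -0.005 0 0 0 1" --pt "0.0073 -0.0018 -0.005 0 0 0 1" --pt "0.0073 -0.0018 0 0 0 0 1" --pt "0 0 0 0 0 0 1"

```text
time_s: 3.07
position: [0.4972, 0.0257, 0.0421]
ee_rot: [3.118, -0.386, -0.0]
ft_force: [0.0, -0.5, 0.9]
grip_width: 0.0002
```

Emit:
drive_tool --pt "0.005 -0.0013 0 0 0 0 1" --pt "0.005 -0.0013 0 0 0 0 1" --pt "0 0 0 0 0 0 1"

```text
time_s: 3.32
position: [0.5012, 0.0247, 0.0423]
ee_rot: [-3.118, 0.386, -0.0]
ft_force: [0.4, -0.6, 0.8]
grip_width: 0.0007
```

Emit:
drive_tool --pt "0.005 -0.0013 0 0 0 0 1" --pt "0.005 -0.0013 0 0 0 0 1" --pt "0 0 0 0 0 0 1"

```text
time_s: 3.57
position: [0.5043, 0.0238, 0.0422]
ee_rot: [-3.118, 0.386, 0.003]
ft_force: [-2.1, 1.1, 2.7]
grip_width: 0.0004
```

```bash
python3 - <<'E'
from h import *
print(robot.get_state()["ft_force"])
g=grab("scene");np.savez("pics/scene2.npz",**g)
x0,y0=265,200;b=cv2.convertScaleAbs(cv2.resize(g["image"][y0:y0+90,x0:x0+160],None,fx=5,fy=5,interpolation=2),alpha=1.5)
cv2.imwrite("pics/s2.png",b[:,:,::-1])
E
```

```text
[-2.14192308  1.06160747  2.74228042]
```

View pics/s2.png

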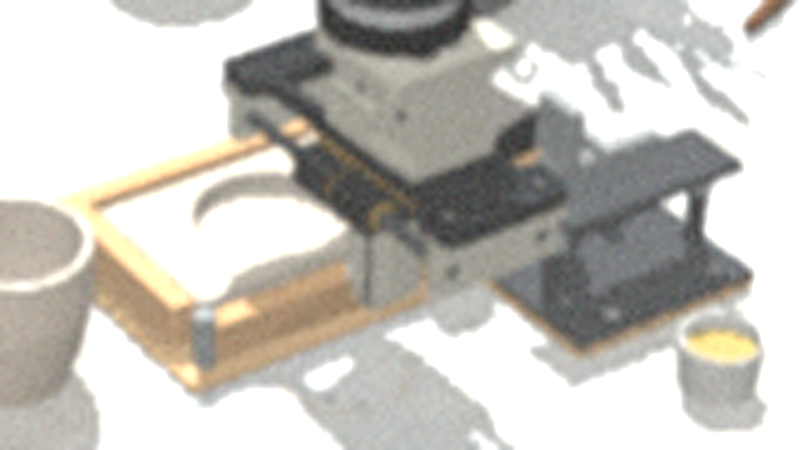

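The gate (zoom 215–430, about 300) looks almost flush and the force is starting to rise, so I'll press a little more.

Emit:
drive_tool --pt "0.005 -0.0013 0 0 0 0 1" --pt "0.005 -0.0013 0 0 0 0 1" --pt "0 0 0 0 0 0 1"

```text
time_s: 3.87
position: [0.5049, 0.0236, 0.0419]
ee_rot: [-3.117, 0.386, 0.015]
ft_force: [-14.0, 4.2, 10.6]
grip_width: 0.0004
```

Emit:
drive_tool --pt "-0.05 0.0125 0 0 0 0 1" --pt "-0.02 0.005 0.05 0 0 0 1" --pt "0 0 0.1 0 0 0 0.61" --pt "0 0 0.1 0 0 0 0.61" --pt "0 -0.09 0.1 0 0 0 0.61" --pt "-0.01 -0.1 0 0 0 0 0.61" --pt "-0.01 -0.1 0 0 0 0 0.61" --pt "-0.01 -0.1 0 0 0 0 0.61"

```text
time_s: 4.53
position: [0.4695, -0.1199, 0.1745]
ee_rot: [3.117, -0.384, 0.006]
ft_force: [0.6, -0.1, 0.1]
grip_width: 0.0344
```

Emit:
drive_tool --pt "0 0 0 0 0 0 0.61" --pt "0 0 0 0 0 0 0.61"

```text
time_s: 4.7
position: [0.4691, -0.1203, 0.1735]
ee_rot: [3.117, -0.393, 0.002]
ft_force: [0.0, -0.0, 0.1]
grip_width: 0.0356
```

```bash
python3 - <<'E'
from h import *
p=np.load("pose.npz");R,t=p["R"],p["t"];s=robot.get_state()
print(s["position"],s["ee_rot"],s["ft_force"],s["grip_width"],R.T@(s["position"][:2]-t))
g=grab("scene");np.savez("pics/scene3.npz",**g)
x0,y0=265,165;b=cv2.convertScaleAbs(cv2.resize(g["image"][y0:y0+118,x0:x0+160],None,fx=5,fy=5,interpolation=2),alpha=1.5)
cv2.imwrite("pics/s3.png",b[:,:,::-1])
E
```

```text
[ 0.46907666 -0.12029574  0.17349125] [ 3.11655251e+00 -3.92778988e-01  2.39062373e-03] [ 0.01513598 -0.04828902  0.10802671] 0.035562309413397025 [-0.01932345 -0.15412013]
```

View pics/s3.png

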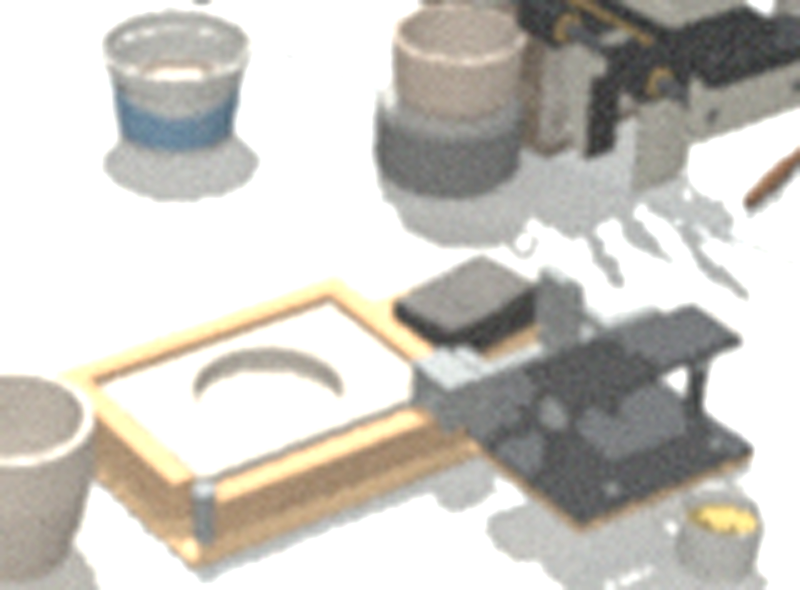

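The gate is flush with the tray front and the keeper (440,370) lines up with the bolt. Next I'll line up over the plate and go down.

Emit:
drive_tool --pt "-0.023 -0.03 0 0 0 0 0.61" --pt "0 0 -0.09 0 0 0 0.61" --pt "0 0 -0.09 0 0 0 0.61" --pt "0 0 0 0 0 0 0.61" --pt "0 0 0 0 0 0 0.61"

```text
time_s: 5.17
position: [0.4591, -0.1285, 0.1005]
ee_rot: [-3.117, 0.383, 0.006]
ft_force: [-0.3, -0.9, 1.0]
grip_width: 0.0357
```

```bash
python3 - <<'E'
from h import *
p=np.load("pose.npz");R,t=p["R"],p["t"];s=robot.get_state()
print(s["position"],s["ee_rot"],s["ft_force"],s["grip_width"],R.T@(s["position"][:2]-t))
g=grab("scene");np.savez("pics/scene4.npz",**g)
x0,y0=325,180;b=cv2.convertScaleAbs(cv2.resize(g["image"][y0:y0+90,x0:x0+120],None,fx=6,fy=6,interpolation=2),alpha=1.7)
cv2.imwrite("pics/s4.png",b[:,:,::-1])
E
```

```text
[ 0.45905454 -0.12853818  0.10053236] [-3.11674919  0.38288972  0.00596592] [-0.27403079 -0.89509787  1.04381757] 0.03571738311785784 [-0.02701742 -0.16456922]
```

View pics/s4.png

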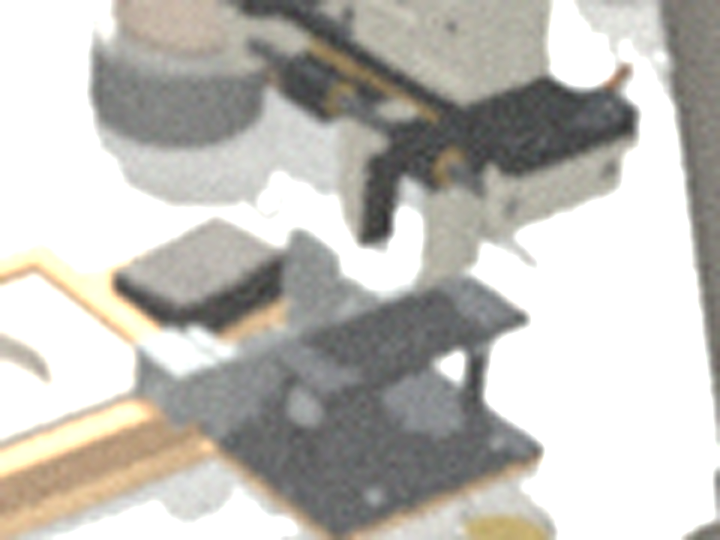

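Near fingertip at (445,275), about to land on the plate, slightly to its bolt side; I'll nudge it 4 mm forward and press gently.

Emit:
drive_tool --pt "-0.01 0.0025 -0.01 0 0 0 0.61" --pt "0 0 -0.01 0 0 0 0.61" --pt "0 0 -0.01 0 0 0 0.61" --pt "0 0 0 0 0 0 0.61" --pt "0 0 0 0 0 0 0.61"

```text
time_s: 5.63
position: [0.4562, -0.1293, 0.0899]
ee_rot: [3.118, -0.386, 0.002]
ft_force: [0.4, 1.6, 2.7]
grip_width: 0.0363
```

Emit:
drive_tool --pt "0 0 -0.01 0 0 0 0.61" --pt "0 0 -0.008 0 0 0 0.61" --pt "0 0 0 0 0 0 0.61" --pt "0 0 0 0 0 0 0.61"

```text
time_s: 5.97
position: [0.4562, -0.1294, 0.0823]
ee_rot: [3.118, -0.386, 0.002]
ft_force: [0.4, 1.2, 5.4]
grip_width: 0.0358
```

Emit:
drive_tool --pt "0 0 -0.003 0 0 0 0.61" --pt "0.0037 0.0145 0 0 0 0 0.61" --pt "0.0037 0.0145 0 0 0 0 0.61" --pt "0 0 0 0 0 0 0.61"

```text
time_s: 6.3
position: [0.4593, -0.118, 0.0813]
ee_rot: [3.117, -0.385, 0.002]
ft_force: [0.4, -0.6, 5.9]
grip_width: 0.0358
```

Emit:
drive_tool --pt "0.0018 0.0073 0 0 0 0 0.61" --pt "0.0018 0.0073 0 0 0 0 0.61" --pt "0.0018 0.0073 0 0 0 0 0.61" --pt "0 0 0 0 0 0 0.61"

```text
time_s: 6.63
position: [0.4614, -0.1098, 0.0813]
ee_rot: [3.116, -0.385, 0.003]
ft_force: [-0.5, -3.3, 6.3]
grip_width: 0.0358
```

Emit:
drive_tool --pt "0.0018 0.0073 0 0 0 0 0.61" --pt "0.0018 0.0073 0 0 0 0 0.61" --pt "0.0018 0.0073 0 0 0 0 0.61" --pt "0 0 0 0 0 0 0.61"

```text
time_s: 6.97
position: [0.4637, -0.1012, 0.0814]
ee_rot: [3.116, -0.385, 0.003]
ft_force: [0.3, -3.8, 6.4]
grip_width: 0.036
```

Emit:
drive_tool --pt "0.0018 0.0073 0 0 0 0 0.61" --pt "0.0018 0.0073 0 0 0 0 0.61" --pt "0.0018 0.0073 0 0 0 0 0.61" --pt "0.0018 0.0073 0 0 0 0 0.61" --pt "0.0018 0.0073 0 0 0 0 0.61" --pt "0.0018 0.0073 0 0 0 0 0.61" --pt "0.0018 0.0073 0 0 0 0 0.61" --pt "0 0 0 0 0 0 0.61"

```text
time_s: 7.63
position: [0.4689, -0.0808, 0.0814]
ee_rot: [3.116, -0.385, 0.004]
ft_force: [-0.4, -4.6, 6.9]
grip_width: 0.036
```

Emit:
drive_tool --pt "0.0012 0.0048 0 0 0 0 0.61" --pt "0.0012 0.0048 0 0 0 0 0.61" --pt "0 0 0 0 0 0 0.61"

```text
time_s: 7.88
position: [0.4699, -0.0771, 0.0814]
ee_rot: [3.116, -0.385, 0.004]
ft_force: [-0.5, -4.4, 7.3]
grip_width: 0.0357
```

Emit:
drive_tool --pt "0.0012 0.0048 0 0 0 0 0.61" --pt "0 0 0 0 0 0 0.61"

```text
time_s: 8.05
position: [0.4703, -0.0752, 0.0814]
ee_rot: [3.116, -0.385, 0.004]
ft_force: [0.4, -5.7, 6.1]
grip_width: 0.0357
```

Emit:
drive_tool --pt "0.0012 0.0048 0 0 0 0 0.61" --pt "0 0 0 0 0 0 0.61"

```text
time_s: 8.22
position: [0.4706, -0.0739, 0.0814]
ee_rot: [3.115, -0.385, 0.003]
ft_force: [-0.9, -9.3, 6.3]
grip_width: 0.036
```

Force is rising at about 40–41 mm of estimated travel, so that's the end stop. Backing off 3 mm and lifting.

Emit:
drive_tool --pt "-0.0018 -0.0073 0 0 0 0 0.61" --pt "0 0 0 0 0 0 0.61" --pt "0 0 0.03 0 0 0 0.61" --pt "0 0 0.06 0 0 0 0.61" --pt "0 0 0.1 0 0 0 0.61" --pt "0 0 0.1 0 0 0 0.61" --pt "0 0 0.1 0 0 0 0.61"

```text
time_s: 8.8
position: [0.4685, -0.0749, 0.238]
ee_rot: [3.118, -0.386, -0.003]
ft_force: [2.2, -0.3, 0.0]
grip_width: 0.0357
```

Emit:
drive_tool --pt "-0.05 -0.08 0.02 0 0 0 0.61" --pt "-0.05 -0.08 0.02 0 0 0 0.61" --pt "-0.05 -0.08 0 0 0 0 0.61" --pt "-0.05 -0.08 0 0 0 0 0.61" --pt "-0.05 -0.08 0 0 0 0 0.61" --pt "-0.05 -0.08 0 0 0 0 0.61" --pt "0 0 0 0 0 0 0.61"

```text
time_s: 9.38
position: [0.3461, -0.2717, 0.2525]
ee_rot: [3.115, -0.395, -0.003]
ft_force: [0.9, -0.4, -0.7]
grip_width: 0.0355
```

```bash
python3 - <<'E'
from h import *
p=np.load("pose.npz");R,t=p["R"],p["t"];s=robot.get_state()
print(s["position"],s["ft_force"],s["qd"].round(3))
A=np.load("pics/scene0.npz")
f=grab("top");g=grab("scene")
for F,n in((f,"top"),(g,"scene")):
    uv=np.argwhere(np.ones((480,640)))[:,::-1];P=depth(F,uv)
    c=np.c_[(P[:,:2]-t)@R,P[:,2]]
    m=(abs(c[:,0]-.0)<.025)&(c[:,1]>-.18)&(c[:,1]<-.05)&(c[:,2]>.075)&(c[:,2]<.1)
    k=(abs(c[:,0]+.055)<.014)&(c[:,1]>-.18)&(c[:,1]<-.1)&(c[:,2]>.03)&(c[:,2]<.1)
    print(n,"tab",m.sum(),c[m].mean(0).round(4),"plate z",k.sum(),np.mean(c[k][:,2]).round(4))
x0,y0=265,190;b=cv2.convertScaleAbs(cv2.resize(g["image"][y0:y0+100,x0:x0+160],None,fx=5,fy=5,interpolation=2),alpha=1.6)
cv2.imwrite("pics/s5.png",b[:,:,::-1])
E
```

```text
[ 0.34605965 -0.27168079  0.25246075] [ 0.92152097 -0.38521813 -0.7016251 ] [ 0.1   -0.005  0.016  0.052  0.014  0.122]
top tab 44 [ 0.0005 -0.0934  0.0858] plate z 330 0.0685
scene tab 42 [-0.007  -0.0898  0.0802] plate z 185 0.0637
```

View pics/s5.png

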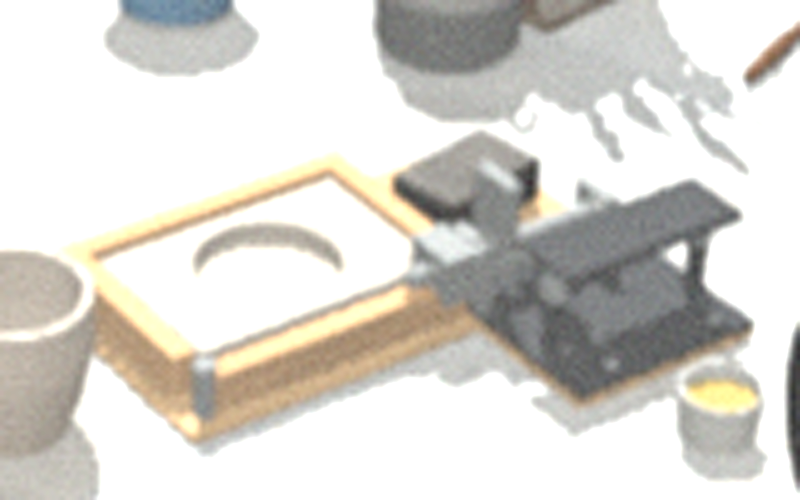

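The tab has moved about 41.5 mm, the plate is back at 68 mm, and the bolt end shows through the keeper (420,265). Gate shut and the loose things look undisturbed, so I'll hand in.

Emit:
drive_tool --pt "0 0 0 0 0 0 0.61" --pt "0 0 0 0 0 0 0.61" --pt "0 0 0 0 0 0 0.61"

```text
time_s: 9.73
position: [0.3498, -0.2659, 0.2528]
ee_rot: [-3.118, 0.383, 0.0]
ft_force: [-0.1, -0.0, 0.3]
grip_width: 0.0358
```

```bash
python3 -c "
from plant import robot
print(robot.get_state()['ft_force']);print(robot.finish_job())"
```

```text
[-0.14814781 -0.02781393  0.25021797]
the job is handed in; nothing more can be done
None
```

The gate is shut, the bolt is home in the keeper, and the catch has sprung back up. I handed the job in at about 9.7 s; `finish_job()` gives no verdict.

I pushed the gate onto its stop with the closed fingers, at about 14 N along the push. With the fingers 36 mm apart, one then held the catch plate down (6–7 N) while the other pushed the tab to the bolt's end stop. The sideways force there was about 9 N at most, well under the 60 N limit. I then backed off 3 mm, lifted, and moved the arm clear.

**Last checks:**
- **Bolt:** in the top camera the tab had moved about 41.5 mm, against the 33.5 mm needed. The scene picture shows the bolt through the keeper.
- **Catch:** the top camera puts the plate at 68.5 mm, which is its raised height.
- **Gate and loose things:** the gate looks flush, and the loose things in the last picture look undisturbed. I checked both by eye only; the bowl, the needle tool and the block at the right were outside that crop.
- **Arm:** it was touching nothing at hand-in.

**Disagreement:** the scene camera read about 5–10 mm off the top camera (for example, plate height 63.7 mm instead of 68.5 mm). It showed a similar offset (64.7 mm) before anything moved, so I relied on the top camera and the contact forces.

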